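# Load the seasoning canisters into the sanitiser and start it

## Robot

A 7-joint arm with a two-finger parallel gripper is mounted at the origin on the work surface. World frame = base frame: x ahead of the robot, y to its left, z up, the work surface at z = 0. Lengths are in mm, angles in rad, forces in N, time in s.
With the tool pointing down it reaches from about 400 to 875 mm from the base axis. Payload 6.5 kg.
Tool frame: the origin (TCP) lies midway between the tips of the shut fingers; the grasp point (between the pads) lies 19 mm behind it; x points along the fingers, y is the direction in which the jaws open and shut, and the axes are right-handed (so a half turn about x gives the same grasp; the last joint's range is limited). The gripper opens to 88 mm and grips with 3 to 60 N. Pads are 18 mm wide; open, the fingers measure 123 mm over their backs; the gripper's body (75 mm by 187 mm) begins 45 mm behind the grasp point.
Start: joints at [-1.384, 0.536, -0.004, 1.538, 0.003, 1.067, -0.071], TCP at [162.571, 629.334, 238.716] pointing down, gripper open.
Joint ranges: [-2.7, 2.7], [-0.37, 2.16], [-1.27, 1.26], [0.24, 2.4], [-1.31, 4.45], [0.19, 1.91], [-2.76, 2.76]. Speed limits (rad/s): [2.39, 2.39, 3.14, 3.14, 3.14, 3.14, 3.14].

## Interface

Orientations are given as a 3x3 rotation matrix whose columns are the frame's x, y, z axes.
In Python, from rig import r gives the robot as it stands.
- The arm moves only by the tool send_rows, never from a script. Its arguments are lists of equal length, an entry for each row: "xyz": the shift along the tool's x, y, z in units of 600 mm (1.0 is 600 mm), a list of three; "twist": the turn about the tool's x in units of 90 degrees (1.0 is 90 degrees); "fingers": the closure, from 0 (fully open) to 1 (shut). In form: {"xyz": [[tx, ty, tz], ...], "twist": [twist, ...], "fingers": [fingers, ...]}. A call has 1 to 20 rows; each row shifts and turns the commanded pose from where the row before left it, along the tool's axes as they then stand; what a row does not reach is not made up. A row lasts 1/10 s, in which the tool goes at most 50 mm and 8.59 degrees, less where a joint would pass 70% of its speed; a pose out of reach is approached as far as the arm can. A call with a number of a shift or a turn outside -1 to 1 is refused whole. A call with a gripper value outside its range is refused whole. The fingers move at their own pace and stop on an object; "squeeze" is the grip in N (left out, the last holds). Time passes only in rows, so rows that do not move let the fingers close. It gives the time, the measured TCP pose, the force and the opening at its end, in the units of the state.
- r.get_obs(): the state, without advancing time (a new reading comes with each control period).
- r.read_camera(name): name is "scene" or "side" or "wrist"; returns a dict with "img" (384x512x3 uint8, blue, green, red), "range_z" (384x512 float32, mm along the optical axis (not along the pixel's ray), 0 where there is no reading), "fx", "fy", "cx", "cy" (pixels), "xyz" and "attitude" of the camera in the world. Camera axes: x right, y up, looking along -z (the intrinsics and any distortion apply to the point x, -y, -z); pixel columns grow to the right and rows downward; lengths in mm; the calibration is good to about 2 mm. The wrist camera is an equidistant fisheye: a pixel r from the principal point sees the ray r / f radians off the axis. A picture is of the moment at which its call begins.
- r.finish_job(): hands the job in, once; it reports no verdict.
The state is a dict: "t": time; "qpos": joint angles; "qd": joint speeds; "effort": joint torques, N m; "eef_pos": TCP position; "tool_rot": TCP orientation; "ft_force": force on the tool from outside, world axes, zero at the start; "wrist_torque": the same for the moment, N m; "grip_width": opening from 0.0 (shut) to 1.0 (fully open).
Only numpy, scipy, OpenCV 4.12 (cv2) and the standard library are available. Lean on these libraries where they do the work, as an engineer would, in place of code of your own. Each camera call takes 0.05 s, during which the arm holds its last target.

## Task

Take every seasoning canister off the drying rack by sliding it along its keyhole slot to the wide end and lifting it out, and hang them all in the sanitiser's track, entering from its open end and sliding each one in until it is wholly past the black line. When all are in, push the sanitiser's sprung plunger fully down and let it come back up; the canisters must still all be past the line when you finish, and the other things on the shelf stay where they are.

Things in the scene. Friction and masses are not known exactly. Their poses are not given: they have to be found in the camera images.
- rack: fixed stainless drying rack, 165 mm (its x) by 266 mm (its y): an 8 mm plate on corner legs, top face 88 mm above the shelf. Origin on the shelf under it, z up. Four keyholes side by side, each along its x, centre lines at its y = -96, -32, +32, +96 mm. Canisters start hung in the slots, axes at x = +40 to +62 mm
- wide_end (a point): centre of the wide end of the rack's keyhole at y = -96 mm, at the top face; all four are at rack x = -32 mm. A keyhole is a square opening 54 x 54 mm, rack x = -59 to -5 mm, then a slot 24 mm wide from x = -5 to +75 mm, closed there. A canister's body (40 mm) passes only the square opening; its neck runs in the slot
- dock: fixed sanitiser. Origin on the shelf, on the track's centre line at the stop that closes the track; its +y runs along the track to the open mouth, z up. White housing 90 x 90 mm, 112 mm tall, from y = -90 to 0 mm, with the plunger at y = -50 mm. Side walls of the track 66 mm apart outside; a grey lamp box 60 mm high along its +x side
- mouth (a point): centre of the track's open mouth, 220 mm from the stop, at the top face of its two flat rails (8 mm thick, top 88 mm above the shelf). Slot between the rails 24 mm, flared by two horns that end 25 mm outside the mouth; 50 mm inside width below for the bodies. Necks run in the slot, collars ride on the rails; bodies do not pass the slot from above
- line (a point): where the black line crosses the rails, at their top face, 180 mm from the stop; a canister is wholly past it when its axis is less than 160 mm from the stop. Four canisters side by side take 160 mm
- plunger (a joint): the sanitiser's vertical sprung plunger: 0 = up, 0.020 m = fully down; the spring needs about 3 N to start and 10 N at the bottom and pushes it up again
- plunger_top (a point): centre of the plunger's flat round top, 38 mm diameter, 150 mm above the shelf when up; moves with it
- canister0: stainless seasoning canister, round, 121 mm tall, 0.22 kg, or absent (None). Origin: centre of its underside; z up. Upwards: body 40 mm diameter, 0-60 mm; neck 16 mm diameter, 60-76 mm; collar 34 mm diameter, 76-81 mm; dark wooden knob 24 mm diameter, 81-121 mm (grip this). Hung up, its collar rests on the metal either side of a slot and the underside is 12 mm above the shelf
- canister1: stainless seasoning canister, round, 121 mm tall, 0.22 kg, or absent (None). Origin: centre of its underside; z up. Upwards: body 40 mm diameter, 0-60 mm; neck 16 mm diameter, 60-76 mm; collar 34 mm diameter, 76-81 mm; dark wooden knob 24 mm diameter, 81-121 mm (grip this). Hung up, its collar rests on the metal either side of a slot and the underside is 12 mm above the shelf
- canister2: stainless seasoning canister, round, 121 mm tall, 0.22 kg, or absent (None). Origin: centre of its underside; z up. Upwards: body 40 mm diameter, 0-60 mm; neck 16 mm diameter, 60-76 mm; collar 34 mm diameter, 76-81 mm; dark wooden knob 24 mm diameter, 81-121 mm (grip this). Hung up, its collar rests on the metal either side of a slot and the underside is 12 mm above the shelf
- canister3: stainless seasoning canister, round, 121 mm tall, 0.22 kg, or absent (None). Origin: centre of its underside; z up. Upwards: body 40 mm diameter, 0-60 mm; neck 16 mm diameter, 60-76 mm; collar 34 mm diameter, 76-81 mm; dark wooden knob 24 mm diameter, 81-121 mm (grip this). Hung up, its collar rests on the metal either side of a slot and the underside is 12 mm above the shelf
- pestle: bystander: white ceramic pestle lying down, 140 mm long, 32 mm thick; origin at the centre of its underside
- skewer_holder: bystander: round stainless skewer holder, 68 mm diameter, 100 mm high, skewers up to 188 mm; origin at the centre of its underside
- bowl: bystander: small white bowl, 110 mm diameter, 45 mm high; origin at the centre of its underside
- jar: bystander: glass jar, 64 mm diameter, 100 mm high; origin at the centre of its underside
There are look-alikes about, which are no part of the job. Leave any blue look-alike of the canister0 alone. Leave any green look-alike of the canister1 alone.

How it is judged (in metres and radians):
On the way, in this order (a step that is already met when the one before it is completed fails the run):
1. every canister hangs in the sanitiser's track, past the black line (x of canister0 in the frame of dock between -0.007 and 0.007 m and y of canister0 in the frame of dock between 0.012 and 0.163 m and z of canister0 in the frame of dock between 0.007 and 0.018 m and angle between each of canister0, canister1, canister2, canister3's own z axis and vertical below 0.15 rad and x of canister1 in the frame of dock between -0.007 and 0.007 m and y of canister1 in the frame of dock between 0.012 and 0.163 m and z of canister1 in the frame of dock between 0.007 and 0.018 m and x of canister2 in the frame of dock between -0.007 and 0.007 m and y of canister2 in the frame of dock between 0.012 and 0.163 m and z of canister2 in the frame of dock between 0.007 and 0.018 m and x of canister3 in the frame of dock between -0.007 and 0.007 m and y of canister3 in the frame of dock between 0.012 and 0.163 m and z of canister3 in the frame of dock between 0.007 and 0.018 m), for 0.2 s.
2. the plunger is pushed fully down (value of joint plunger above 0.017 m), for 0.05 s.
At the end, for the whole second after the job is handed in: Every canister that is present hangs upright by its collar in the sanitiser's track, at rest, wholly past the black line (axis less than 163 mm from the stop, within 7 mm of the centre line), and the plunger is up again (within 4 mm) (all of step 1 and linear speed of each of canister0, canister1, canister2, canister3 below 0.03 m/s and value of joint plunger below 0.004 m); the robot touches nothing.
It fails at once if another thing on the shelf is moved by more than 40 mm (distance of any of pestle, skewer_holder, bowl, jar from where it was at the start of the episode above 0.04 m).
Of canister0, canister1, canister2, canister3 only 3 to 4 are there at a start; the rules pass over those that are not, and their reading is None.
At some moment in a run one of canister0, canister1, canister2, canister3 may be knocked a few centimetres aside while the robot is not near it.
It also fails if it takes over 208 s, if anything falls off the work surface, if the arm or the gripper's body presses on something with over 40 N, if the wrist force passes 120 N, or if a joint passes its speed limit or range.

## Working session

There is one attempt and no reset: what is moved stays moved. The work goes in short steps, Python scripts to look and compute and a tool call to move; the robot and the scene stay as the last step left them, time stands still between calls to the robot, and variables do not carry over. Pictures are saved under pics/ and viewed, and the job is handed in when it is done.

Besides the shell and the picture viewer there is one more tool, called after "Call:" as name(argument=value, ...) on one line, values as JSON. send_rows: Moves the arm, as the interface text tells. Its arguments: {"type":"object","properties":{"xyz":{"type":"array","items":{"type":"array","items":{"type":"number"}}},"twist":{"type":"array","items":{"type":"number"}},"fingers":{"type":"array","items":{"type":"number"}},"squeeze":{"type":"number"}},"required":["xyz","twist","fingers"]}

```bash
mkdir -p pics; ls
cat > h.py <<'E'
import numpy as np, cv2
from rig import r
def cam(name, save=None):
    c=r.read_camera(name)
    if save: cv2.imwrite('pics/'+save,c['img'])
    np.savez('/tmp/'+name+'.npz',**{k:np.array(v) for k,v in c.items()})
    return c
def load(name):
    return dict(np.load('/tmp/'+name+'.npz'))
def ray(c,u,v):
    return np.array([(u-c['cx'])/c['fx'],-(v-c['cy'])/c['fy'],-1.0])
def pt(c,u,v,k=1):
    z=c['range_z'][int(v)-k:int(v)+k+1,int(u)-k:int(u)+k+1]; z=z[z>0]
    return c['xyz']+c['attitude']@(ray(c,u,v)*np.median(z))
def onz(c,u,v,h):
    d=c['attitude']@ray(c,u,v); s=(h-c['xyz'][2])/d[2]; return c['xyz']+s*d
def cloud(c):
    H,W=c['range_z'].shape
    u,v=np.meshgrid(np.arange(W),np.arange(H))
    z=c['range_z']
    d=np.stack([(u-c['cx'])/c['fx']*z,-(v-c['cy'])/c['fy']*z,-z],-1)
    return d@np.array(c['attitude']).T+np.array(c['xyz'])
E
python3 - <<'E'
from h import *
o=r.get_obs()
for k,v in o.items(): print(k,np.round(v,3).tolist())
for n in ['scene','side','wrist']:
    c=cam(n,n+'0.png'); print(n,np.round(c['xyz'],1),np.round(c['attitude'],3).tolist(),c['fx'],c['fy'],c['cx'],c['cy'],[k for k in c])
E
```

```text
pics
t 0.0
qpos [-1.384, 0.537, -0.004, 1.539, 0.003, 1.067, -0.071]
qd [-0.001, 0.001, 0.001, -0.001, 0.0, 0.001, 0.002]
effort [-0.001, -57.1, 0.991, -25.161, -0.056, 0.018, 0.0]
eef_pos [162.439, 628.748, 237.834]
tool_rot [[-0.0, 0.25, 0.968], [-0.002, 0.968, -0.25], [-1.0, -0.002, 0.0]]
ft_force [-0.864, 0.15, -0.344]
wrist_torque [-0.014, -0.058, -0.003]
grip_width 1.003
scene [1098.1 -595.3  630.8] [[0.761, -0.339, 0.553], [0.649, 0.404, -0.645], [-0.005, 0.85, 0.527]] 373.5760739803579 373.5760739803579 248.2115399394133 189.63450139058557 ['img', 'range_z', 'fx', 'fy', 'cx', 'cy', 'xyz', 'attitude']
side [ 496.3 -902.4  672.1] [[0.997, 0.053, -0.06], [-0.079, 0.517, -0.853], [-0.014, 0.855, 0.519]] 362.5110302488631 362.5110302488631 259.03787015037693 187.889687106876 ['img', 'range_z', 'fx', 'fy', 'cx', 'cy', 'xyz', 'attitude']
wrist [ 94.3 646.8 384.6] [[0.251, -0.931, -0.264], [0.968, 0.241, 0.069], [-0.001, -0.273, 0.962]] 297.3186396354542 297.3186396354542 260.06394594021884 189.31582222456157 ['img', 'range_z', 'fx', 'fy', 'cx', 'cy', 'xyz', 'attitude']
```

View pics/scene0.png

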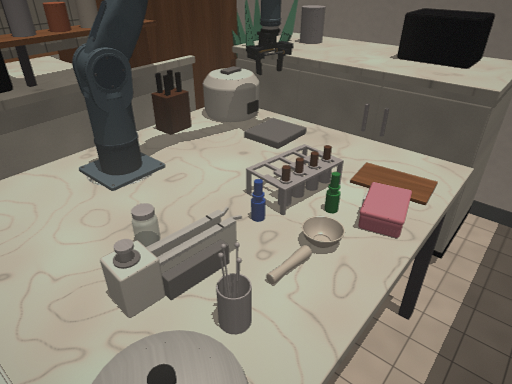

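View pics/side0.png

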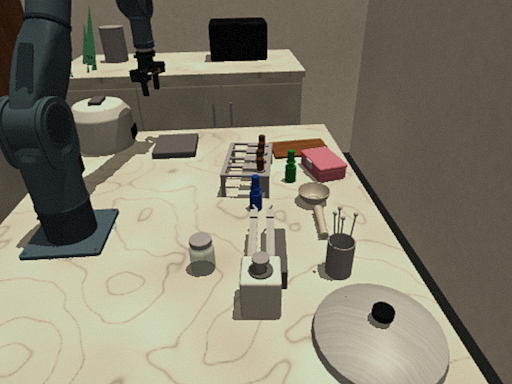

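View pics/wrist0.png

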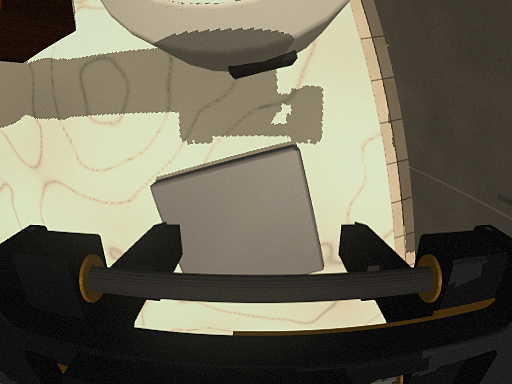

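Run:
```python
from h import *
c=load('scene')
a=cv2.resize(c['img'][135:225,225:355],None,fx=6,fy=6,interpolation=cv2.INTER_CUBIC); cv2.imwrite('pics/s_rack.png',a)
a=cv2.resize(c['img'][200:320,95:265],None,fx=4.7,fy=4.7,interpolation=cv2.INTER_CUBIC); cv2.imwrite('pics/s_dock.png',a)
c=load('side')
a=cv2.resize(c['img'][125:325,180:330],None,fx=3,fy=3,interpolation=cv2.INTER_CUBIC); cv2.imwrite('pics/d_all.png',a)
```

```text
(no output)
```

View pics/s_rack.png

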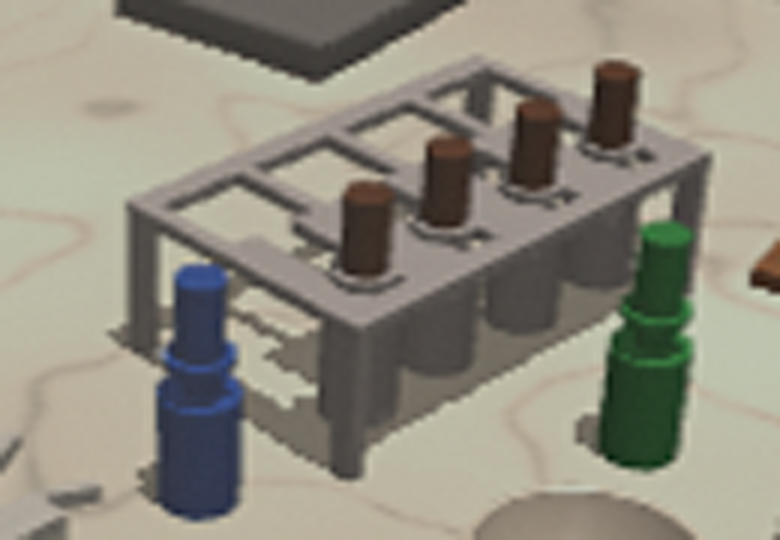

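View pics/s_dock.png

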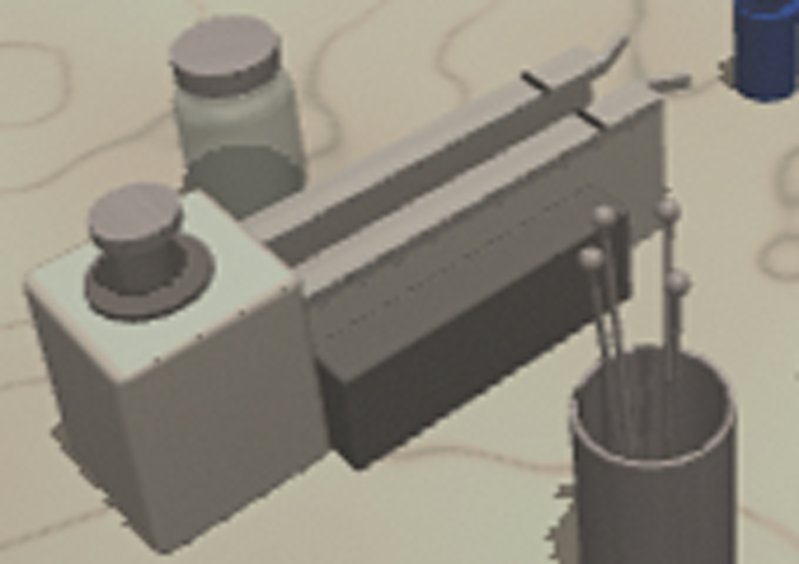

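View pics/d_all.png

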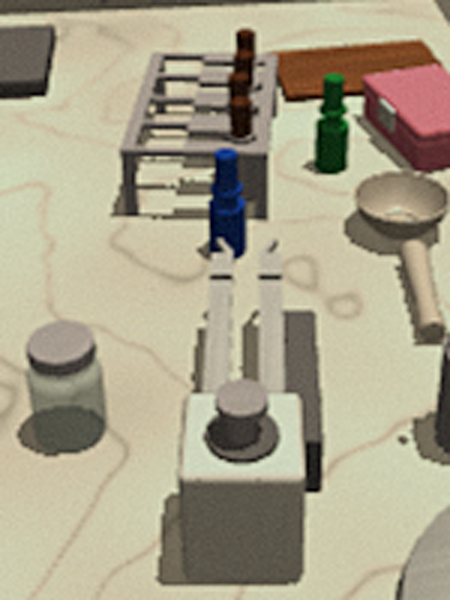

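Run:
```python
from h import *
for n in ['scene','side']:
    c=load(n);P=cloud(c);ok=c['range_z']>0
    def sel(z0,z1,u0,u1,v0,v1):
        m=ok&(P[...,2]>z0)&(P[...,2]<z1); mm=np.zeros_like(m); mm[v0:v1,u0:u1]=1
        return P[m&mm]
    rk=(240,352,140,212) if n=='scene' else (215,275,138,200)
    q=sel(82,93,*rk); print(n,'rack',len(q),q[:,2].mean(),cv2.minAreaRect(q[:,:2].astype(np.float32)))
    hs=(100,165,235,312) if n=='scene' else (236,286,250,322)
    q=sel(106,117,*hs); print('house',len(q),q[:,2].mean(),cv2.minAreaRect(q[:,:2].astype(np.float32)))
    tr=(145,232,205,270) if n=='scene' else (245,285,205,262)
    q=sel(82,93,*tr); print('track',len(q),q[:,2].mean(),cv2.minAreaRect(q[:,:2].astype(np.float32)))
    q=sel(145,156,*hs); print('plunger',len(q),q[:,2].mean(),cv2.minAreaRect(q[:,:2].astype(np.float32)))
    for kn in ([(286,173),(299,165),(313,158),(326,153)] if n=='scene' else []):
        u,v=kn; m=ok.copy();m[:]=0;m[v-12:v+12,u-6:u+7]=1
        q=P[m&ok&(P[...,2]>126)&(P[...,2]<140)]; print('knob',kn,len(q),q.mean(0),cv2.minEnclosingCircle(q[:,:2].astype(np.float32)) if len(q) else '')
    bl=(250,267,178,222) if n=='scene' else (248,263,174,212)
    q=sel(10,125,*bl); print('blue',np.median(q,0),q.max(0),q.min(0))
```

```text
scene rack 1462 86.92161718752526 ((577.7686767578125, 238.10719299316406), (342.9468078613281, 251.61569213867188), 81.19599914550781)
house 1099 111.78435088158999 ((539.1345825195312, -318.2472229003906), (89.10511779785156, 90.55270385742188), 84.95819091796875)
track 1374 86.83745765727075 ((550.4026489257812, -164.63217163085938), (207.8876953125, 209.90432739257812), 52.28269577026367)
plunger 219 149.0239891867077 ((538.002685546875, -322.3120422363281), (36.60628890991211, 38.57598876953125), 56.39424133300781)
knob (286, 173) 43 [579.28828357 173.93703717 131.4657881 ] ((578.8107299804688, 175.88063049316406), 12.907748222351074)
knob (299, 165) 42 [581.74725138 237.4635188  130.61997079] ((580.4965209960938, 241.7418975830078), 15.387584686279297)
knob (313, 158) 39 [593.60298782 299.82547019 131.1153066 ] ((591.7382202148438, 303.1856689453125), 13.633013725280762)
knob (326, 153) 32 [599.63058927 365.03318258 131.31964488] ((598.3601684570312, 368.7622985839844), 13.34740924835205)
blue [560.06872311  72.8048863   58.7592853 ] [575.36502973 168.94359405 122.20100938] [454.27910987  59.86487044  10.04270063]
side rack 953 86.5176342491186 ((537.135009765625, 242.2869110107422), (343.4985656738281, 165.41358947753906), 81.36299133300781)
house 972 111.54500742953606 ((538.1697387695312, -321.1617431640625), (87.74830627441406, 88.82735443115234), 83.83150482177734)
track 754 86.94045420219017 ((555.5125732421875, -143.02005004882812), (216.71815490722656, 66.02073669433594), 84.49681091308594)
plunger 200 148.8328233950128 ((538.0886840820312, -323.6274108886719), (38.41200637817383, 36.09730911254883), 85.97180938720703)
blue [554.150962    70.24025336  62.42390564] [582.07841233 162.60344851 122.07462512] [531.95443034 -66.54219085  10.0772444 ]
```

Run:
```python
from h import *
c=load('scene');P=cloud(c);ok=c['range_z']>0
for z0 in (60,126,140):
  pass
m=ok&(P[...,0]>560)&(P[...,0]<760)&(P[...,1]>-330)&(P[...,1]<0)&(P[...,2]>95)
q=P[m]; 
for lo in (90,120,150,170): 
    s=q[(q[:,2]>lo)&(q[:,2]<lo+30)]; print(lo,len(s),s.min(0) if len(s) else '',s.max(0) if len(s) else '')
for n,(u,v) in dict(jar=(144,212),green=(335,175),blue=(258,183),bowl=(323,235),pest=(290,264),greenbody=(333,200),bluebody=(258,210),horn1=(228,209),horn2=(240,219)).items(): print(n,pt(c,u,v))
c=load('side')
for n,(u,v) in dict(jar=(201,239),green=(291,153),blue=(256,178)).items(): print(n,pt(c,u,v))
```

```text
90 563 [ 560.1021383  -329.86806305   95.05977718] [ 759.9940057  -193.17450433  119.83842226]
120 68 [ 720.36820614 -245.99705636  120.40552888] [ 739.88588593 -208.69708363  149.78082003]
150 66 [ 718.93432321 -247.13827777  150.78998107] [ 739.10426253 -206.89235216  177.95032491]
170 91 [ 717.72776081 -250.65315978  170.0486418 ] [ 741.33121761 -202.21387408  188.17184378]
jar [ 411.87338035 -190.01564977   99.31068858]
green [695.69533044 243.41307488 119.03517977]
blue [559.51734258  73.41612003 118.76274935]
bowl [741.9241304  124.07698162   4.9240469 ]
pest [749.40486945 -40.2554067   23.61226766]
greenbody [704.04853606 234.81455179  44.10011944]
bluebody [566.74066261  65.71705695  38.15541891]
horn1 [540.58863765 -25.69288357  78.44952432]
horn2 [522.97069879  39.20469348   1.57035468]
jar [ 400.42497403 -190.02791677   98.90919988]
green [691.88728987 239.93876711 113.06901807]
blue [556.2562191   70.7601316  115.81637311]
```

Call:
send_rows(xyz=[[-0.013,-0.036,0.064],[-0.013,-0.036,0.064],[-0.013,-0.036,0.064],[-0.013,-0.036,0.064],[-0.013,-0.036,0.064],[-0.013,-0.036,0.064],[-0.013,-0.036,0.064],[-0.013,-0.036,0.064],[-0.013,-0.036,0.064],[-0.013,-0.036,0.064],[-0.013,-0.036,0.064],[-0.013,-0.036,0.064],[0,0,0],[0,0,0]], twist=[0,0,0,0,0,0,0,0,0,0,0,0,0,0], fingers=[0,0,0,0,0,0,0,0,0,0,0,0,0,0])

```text
t: 1.55
eef_pos: [544.4, 262.2, 332.1]
tool_rot: [[-0.0, 0.252, 0.968], [-0.0, 0.968, -0.252], [-1.0, -0.0, -0.0]]
ft_force: [-0.8, 0.9, -0.4]
grip_width: 1.003
```

Call:
send_rows(xyz=[[0,0,0],[0,0,0],[0,0,0],[0,0,0],[0,0,0],[0,0,0],[0,0,0],[0,0,0],[0,0,0],[0,0,0],[0,0,0]], twist=[0.09,0.09,0.09,0.09,0.09,0.09,0.09,0.09,0.09,0.09,0], fingers=[0,0,0,0,0,0,0,0,0,0,0])

```text
t: 2.65
eef_pos: [542.4, 264.9, 331.7]
tool_rot: [[-0.001, 0.996, -0.094], [0.0, -0.094, -0.996], [-1.0, -0.001, 0.0]]
ft_force: [0.3, 0.6, 0.2]
grip_width: 1.0
```

Run:
```python
from h import *
o=r.get_obs()
for k in ['t','qpos','eef_pos','tool_rot','ft_force']: print(k,np.round(o[k],3).tolist())
c=cam('wrist','w1.png'); print(np.round(c['xyz'],1),np.round(c['attitude'],3).tolist())
```

```text
t 2.65
qpos [-0.856, 0.396, 0.448, 1.577, -0.18, 1.211, -0.468]
eef_pos [542.435, 264.902, 331.725]
tool_rot [[-0.001, 0.996, -0.094], [0.0, -0.094, -0.996], [-1.0, -0.001, 0.0]]
ft_force [0.34, 0.634, 0.217]
[549.1 335.1 478.4] [[0.995, 0.091, 0.028], [-0.095, 0.958, 0.272], [-0.002, -0.273, 0.962]]
```

View pics/w1.png

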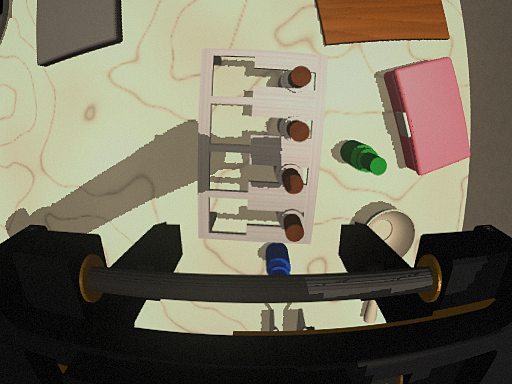

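```bash
cat >> h.py <<'E'
def fcloud(c,u=None,v=None,h=None):
    H,W=c['range_z'].shape
    if u is None: u,v=np.meshgrid(np.arange(W),np.arange(H))
    dx=(u-c['cx']);dy=-(v-c['cy']);rr=np.hypot(dx,dy)+1e-9;th=rr/c['fx'];t=np.tan(th)
    d=np.stack([dx/rr*t,dy/rr*t,-np.ones_like(rr)],-1)
    if h is None: return (d*c['range_z'][...,None])@np.array(c['attitude']).T+np.array(c['xyz'])
    w=d@np.array(c['attitude']).T; s=(h-c['xyz'][2])/w[...,2]; return c['xyz']+s[...,None]*w
E
python3 - <<'E'
from h import *
c=load('wrist');P=fcloud(c);ok=c['range_z']>0
m=ok&(P[...,2]>80)&(P[...,2]<95); mm=np.zeros_like(m);mm[35:250,185:335]=1
m&=mm
n,l,s,ce=cv2.connectedComponentsWithStats(m.astype(np.uint8)); i=1+np.argmax(s[1:,4]); q=P[l==i]
rc=cv2.minAreaRect(q[:,:2].astype(np.float32)); print(len(q),q[:,2].mean(),rc); print(cv2.boxPoints(rc))
cv2.imwrite('pics/m.png',(l==i).astype(np.uint8)*255)
for (u,v) in [(299,77),(297,131),(291,182),(293,227)]:
    a=np.zeros_like(m);a[v-16:v+17,u-16:u+17]=1
    b=a&ok&(P[...,2]>127)&(P[...,2]<140); q=P[b]; print((u,v),len(q),q.mean(0),cv2.minEnclosingCircle(q[:,:2].astype(np.float32)))
a=cv2.resize(c['img'][40:250,185:345],None,fx=3.5,fy=2.8,interpolation=cv2.INTER_CUBIC)
a=cv2.resize(c['img'][40:250,185:345],None,fx=2.8,fy=2.8,interpolation=cv2.INTER_CUBIC);cv2.imwrite('pics/w1c.png',a)
E
```

```text
13474 88.76096067156124 ((541.9850463867188, 279.16668701171875), (267.33868408203125, 165.71023559570312), 81.37242889404297)
[[440.01562 159.4391 ]
 [603.8507  134.5807 ]
 [643.95447 398.8943 ]
 [480.1194  423.7527 ]]
(299, 77) 334 [598.07353954 367.99339642 133.5905491 ] ((598.4223022460938, 368.04376220703125), 12.133009910583496)
(297, 131) 346 [590.81300807 303.39882823 133.58375896] ((591.1756591796875, 303.20343017578125), 12.398924827575684)
(291, 182) 313 [579.35277803 241.18331673 133.44414086] ((579.2662353515625, 240.48471069335938), 12.242646217346191)
(293, 227) 288 [577.02141764 177.5729299  133.08406426] ((576.9313354492188, 176.4087371826172), 12.586034774780273)
```

View pics/w1c.png

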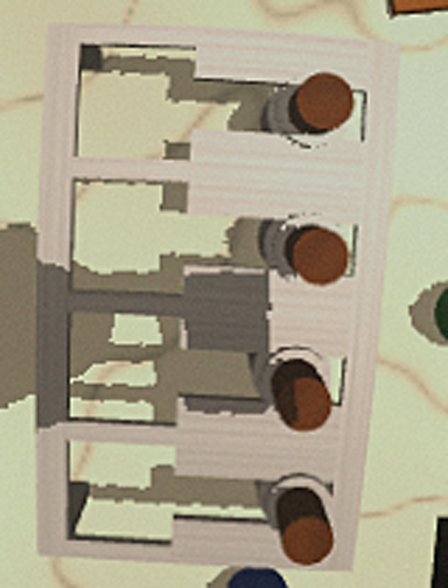

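Call:
send_rows(xyz=[[0,0.01,0.069],[0,0.01,0.069],[0,0.01,0.069],[0,0.01,0.069],[0,0.01,0.069],[0,0.01,0.069],[0,0.01,0.069],[0,0.01,0.069],[0,0.01,0.069],[0,0,0],[0,0,0]], twist=[0,0,0,0,0,0,0,0,0,0,0], fingers=[0,0,0,0,0,0,0,0,0,0,0])

```text
t: 3.8
eef_pos: [561.8, -113.0, 332.1]
tool_rot: [[-0.0, 0.996, -0.094], [0.001, -0.094, -0.996], [-1.0, -0.0, -0.001]]
ft_force: [-0.3, 1.1, 0.1]
grip_width: 0.996
```

Run:
```python
from h import *
o=r.get_obs()
for k in ['t','qpos','eef_pos','tool_rot','ft_force']: print(k,np.round(o[k],3).tolist())
c=cam('wrist','w2.png'); print(np.round(c['xyz'],1),np.round(c['attitude'],3).tolist())
```

```text
t 3.8
qpos [-0.329, 0.352, 0.59, 1.663, -0.208, 1.191, 0.217]
eef_pos [561.844, -112.976, 332.126]
tool_rot [[-0.0, 0.996, -0.094], [0.001, -0.094, -0.996], [-1.0, -0.0, -0.001]]
ft_force [-0.262, 1.09, 0.058]
[568.4 -42.8 478.9] [[0.995, 0.091, 0.027], [-0.095, 0.958, 0.271], [-0.001, -0.272, 0.962]]
```

View pics/w2.png

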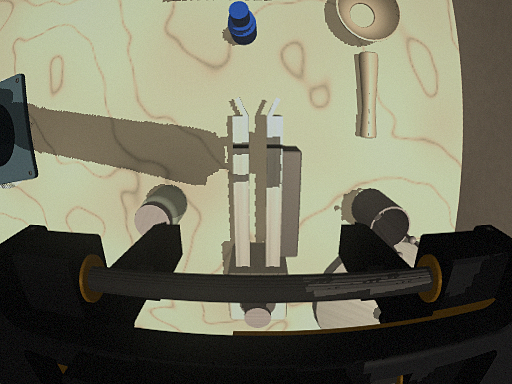

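Run:
```python
from h import *
c=load('wrist');P=fcloud(c);ok=c['range_z']>0
m=ok&(P[...,2]>83)&(P[...,2]<94); mm=np.zeros_like(m);mm[112:262,220:295]=1
m&=mm; q=P[m]
rc=cv2.minAreaRect(q[:,:2].astype(np.float32)); print(len(q),q[:,2].mean(),rc); print(cv2.boxPoints(rc))
# per row rail edges
for v in range(115,262,12):
    us=np.where(m[v])[0]; 
    if len(us)==0: continue
    g=np.where(np.diff(us)>3)[0]
    segs=np.split(us,g+1); print(v,[(s[0],s[-1],np.round(fcloud(c,np.array(s[0]-.5),np.array(float(v)),88)[:2],1).tolist(),np.round(fcloud(c,np.array(s[-1]+.5),np.array(float(v)),88)[:2],1).tolist()) for s in segs])
cv2.imwrite('pics/w2c.png',cv2.resize(c['img'][90:275,190:330],None,fx=3.2,fy=3.2,interpolation=cv2.INTER_CUBIC))
```

```text
4492 88.7004249562381 ((553.6302490234375, -156.432861328125), (216.8989715576172, 66.65664672851562), 84.52411651611328)
[[ 510.10504  -261.207   ]
 [ 576.45746  -267.56784 ]
 [ 597.15546   -51.658722]
 [ 530.80304   -45.297882]]
115 [(np.int64(243), np.int64(248), [544.3, -50.6], [552.1, -51.4]), (np.int64(267), np.int64(271), [575.4, -53.7], [581.9, -54.3])]
127 [(np.int64(232), np.int64(248), [528.3, -64.8], [550.5, -67.1]), (np.int64(266), np.int64(282), [572.6, -69.3], [594.8, -71.3])]
139 [(np.int64(233), np.int64(248), [527.8, -80.8], [548.9, -83.0]), (np.int64(267), np.int64(282), [572.5, -85.2], [593.5, -87.1])]
151 [(np.int64(233), np.int64(248), [526.1, -96.8], [547.2, -98.9]), (np.int64(267), np.int64(281), [571.0, -101.2], [590.8, -103.0])]
163 [(np.int64(233), np.int64(248), [524.2, -113.0], [545.6, -115.1]), (np.int64(267), np.int64(281), [569.5, -117.4], [589.5, -119.2])]
175 [(np.int64(234), np.int64(248), [523.6, -129.5], [543.9, -131.5]), (np.int64(267), np.int64(282), [568.0, -133.8], [589.6, -135.8])]
187 [(np.int64(234), np.int64(249), [521.7, -146.2], [543.5, 
[... 197 characters left out ...]
85.7, -169.6])]
211 [(np.int64(235), np.int64(249), [518.8, -181.0], [539.8, -182.9]), (np.int64(267), np.int64(280), [563.5, -185.2], [583.0, -187.1])]
223 [(np.int64(235), np.int64(249), [516.6, -199.0], [537.9, -201.0]), (np.int64(267), np.int64(280), [561.9, -203.2], [581.7, -205.2])]
235 [(np.int64(235), np.int64(249), [514.2, -217.7], [535.8, -219.6]), (np.int64(267), np.int64(279), [560.2, -221.9], [578.9, -223.8])]
247 [(np.int64(235), np.int64(249), [511.7, -237.1], [533.7, -239.0]), (np.int64(266), np.int64(279), [557.1, -241.2], [577.5, -243.2])]
259 [(np.int64(236), np.int64(249), [510.6, -257.4], [531.5, -259.1]), (np.int64(265), np.int64(279), [553.8, -261.2], [576.1, -263.5])]
```

View pics/w2c.png

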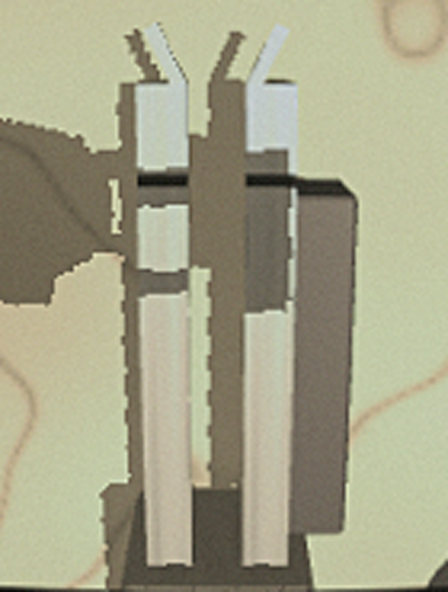

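```bash
cat >> h.py <<'E'
O=np.array([542.3,-273.5]); RO=np.array([542,279.2])
RX=np.array([.9886,-.15]);RY=np.array([.15,.9886])
def rackpt(x,y): return RO+x*RX+y*RY
DY=np.array([.094,.9956]);DX=np.array([.9956,-.094])
def dockpt(y,x=0): return O+y*DY+x*DX
def toD(p): d=np.array(p[:2])-O; return np.array([d@DX,d@DY])
def go(seq,p=None):
    o=r.get_obs(); R=np.array(o['tool_rot']); p=np.array(o['eef_pos']) if p is None else np.array(p)
    print('t',round(o['t'],2),'at',np.round(p,1),'dock',np.round(toD(p),1),'f',np.round(o['ft_force'],1),'w',np.round(o['grip_width'],3),'q',np.round(o['qpos'],2).tolist())
    for s in seq:
        s=np.array(s,float); print(np.round(s,1),'->',np.round(R.T@(s-p)/600,4).tolist()); p=s
E
echo ok
```

```text
ok
```

Call:
send_rows(xyz=[[0.0275,-0.0025,-0.0604],[0.0275,-0.0025,-0.0604],[0.0275,-0.0025,-0.0604],[0.0275,-0.0025,-0.0604],[0.0275,-0.0025,-0.0604],[0.0275,-0.0025,-0.0604],[0.0275,-0.0025,-0.0604],[0.0275,-0.0025,-0.0604],[0,0,0],[0,0,0],[0,0,0]], twist=[0,0,0,0,0,0,0,0,0,0,0], fingers=[0,0,0,0,0,0,0,0,0,0,0])

```text
t: 4.95
eef_pos: [577.7, 176.7, 200.7]
tool_rot: [[0.0, 0.996, -0.095], [-0.0, -0.095, -0.996], [-1.0, 0.0, 0.0]]
ft_force: [-0.3, -0.0, 0.7]
grip_width: 1.001
```

Run:
```python
from h import *
w=rackpt(-32,-96)
go([(577,177,98),(*w,101),(*w,240),(*dockpt(272),240),(*dockpt(272),101),(*dockpt(22),101)])
```

```text
t 4.95 at [577.7 176.7 200.7] dock [ -7.1 451.6] f [-0.3 -0.   0.7] w 1.001 q [-0.7, 0.53, 0.46, 1.72, -0.28, 0.95, -0.23]
[577. 177.  98.] -> [0.1712, -0.0013, -0.0004]
[496.  189.1 101. ] -> [-0.0051, -0.1364, -0.0073]
[496.  189.1 240. ] -> [-0.2317, 0.0001, 0.0]
[567.9  -2.7 240. ] -> [0.0001, 0.1495, 0.3069]
[567.9  -2.7 101. ] -> [0.2317, -0.0001, -0.0]
[ 544.4 -251.6  101. ] -> [0.0, 0.0002, 0.4167]
```

Call:
send_rows(xyz=[[0.035,0,0],[0.035,-0.001,0],[0.035,0,0],[0.035,0,0],[0.03,0,0],[0,0,0],[0,0,0],[0,0,0],[0,0,0],[0,0,0],[0,0,0],[0,0,0],[0,0,0],[0,0,0]], twist=[0,0,0,0,0,0,0,0,0,0,0,0,0,0], fingers=[0,0,0,0,0,0,1,1,1,1,1,1,1,1], squeeze=30)

```text
t: 6.35
eef_pos: [577.2, 176.9, 98.3]
tool_rot: [[-0.0, 0.995, -0.096], [-0.0, -0.096, -0.995], [-1.0, -0.0, 0.0]]
ft_force: [0.5, -0.0, 0.1]
grip_width: 0.302
```

Run:
```python
from h import *
w=rackpt(-32,-96)
go([(*w,101),(*w,240)])
cam('wrist','w3.png')
```

```text
t 6.35 at [577.2 176.9  98.3] dock [ -7.6 451.7] f [ 0.5 -0.   0.1] w 0.302 q [-0.66, 0.67, 0.4, 1.78, -0.35, 0.76, -0.17]
[496.  189.1 101. ] -> [-0.0045, -0.1367, -0.0073]
[496.  189.1 240. ] -> [-0.2317, -0.0, 0.0]
```

View pics/w3.png

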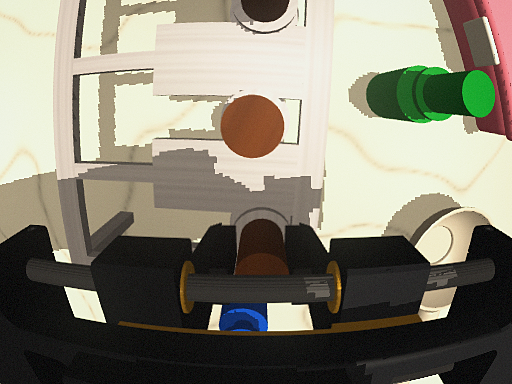

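Call:
send_rows(xyz=[[-0.0025,0,0],[-0.0025,0,0],[0,-0.017,-0.0009],[0,-0.017,-0.0009],[0,-0.017,-0.0009],[0,-0.017,-0.0009],[0,-0.017,-0.0009],[0,-0.017,-0.0009],[0,-0.017,-0.0009],[0,-0.017,-0.0009],[0,0,0],[0,0,0]], twist=[0,0,0,0,0,0,0,0,0,0,0,0], fingers=[1,1,1,1,1,1,1,1,1,1,1,1])

```text
t: 7.6
eef_pos: [496.5, 189.1, 101.5]
tool_rot: [[0.001, 0.995, -0.095], [0.0, -0.095, -0.995], [-1.0, 0.001, -0.0]]
ft_force: [0.5, -0.2, -2.5]
grip_width: 0.263
```

Run:
```python
from h import *
w=rackpt(-32,-96)
go([(*w,101),(*w,242),(*dockpt(274),242),(*dockpt(274),101)])
```

```text
t 7.6 at [496.5 189.1 101.5] dock [-89.  456.3] f [ 0.5 -0.2 -2.5] w 0.263 q [-0.76, 0.57, 0.4, 1.97, -0.34, 0.67, -0.24]
[496.  189.1 101. ] -> [0.0008, -0.001, 0.0001]
[496.  189.1 242. ] -> [-0.235, 0.0001, -0.0]
[568.1  -0.7 242. ] -> [0.0, 0.1497, 0.3034]
[568.1  -0.7 101. ] -> [0.235, -0.0001, 0.0]
```

Call:
send_rows(xyz=[[-0.047,0,0],[-0.047,0,0],[-0.047,0,0],[-0.047,0,0],[-0.047,0,0],[0,0.0186,0.038],[0,0.0186,0.038],[0,0.0186,0.038],[0,0.0186,0.038],[0,0.0186,0.038],[0,0.0186,0.038],[0,0.0186,0.038],[0,0.0186,0.038],[0,0,0],[0,0,0],[0,0,0]], twist=[0,0,0,0,0,0,0,0,0,0,0,0,0,0,0,0], fingers=[1,1,1,1,1,1,1,1,1,1,1,1,1,1,1,1])

```text
t: 9.2
eef_pos: [567.8, -0.1, 242.2]
tool_rot: [[-0.0, 0.996, -0.094], [0.001, -0.094, -0.996], [-1.0, -0.0, -0.001]]
ft_force: [0.0, 0.2, -2.0]
grip_width: 0.264
```

Run:
```python
from h import *
go([(*dockpt(274),242),(*dockpt(274),101),(*dockpt(22),101)])
cam('scene','s4.png');cam('side','d4.png')
```

```text
t 9.2 at [ 5.678e+02 -1.000e-01  2.422e+02] dock [ -0.4 274.6] f [ 0.   0.2 -2. ] w 0.264 q [-0.5, 0.43, 0.55, 1.78, -0.26, 1.0, 0.06]
[568.1  -0.7 242. ] -> [0.0003, 0.0006, 0.001]
[568.1  -0.7 101. ] -> [0.235, 0.0001, 0.0001]
[ 544.4 -251.6  101. ] -> [-0.0002, 0.0002, 0.42]
```

View pics/s4.png

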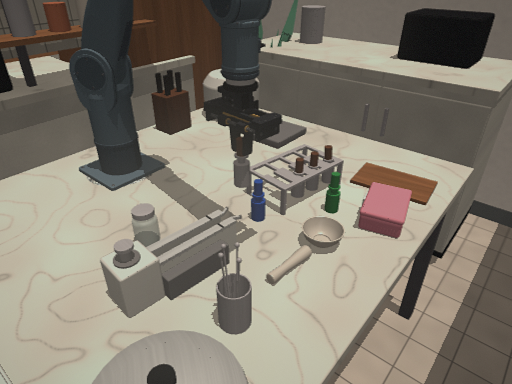

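View pics/d4.png

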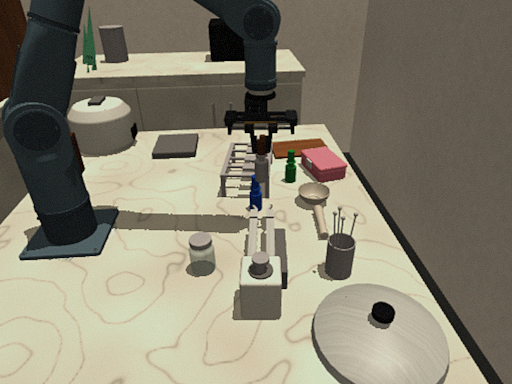

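Call:
send_rows(xyz=[[0.039,0,0],[0.039,0,0],[0.039,0.001,0],[0.039,0,0],[0.039,0,0],[0.039,0,0],[0,0,0],[0,0,0.02],[0,0,0.02],[0,0,0.02],[0,0,0.02],[0,0,0.02],[0,0,0.02],[0,0,0.02],[0,0,0],[0,0,0]], twist=[0,0,0,0,0,0,0,0,0,0,0,0,0,0,0,0], fingers=[1,1,1,1,1,1,1,1,1,1,1,1,1,1,1,1])

```text
t: 10.9
eef_pos: [560.4, -84.8, 101.9]
tool_rot: [[-0.0, 0.995, -0.096], [0.0, -0.096, -0.995], [-1.0, -0.0, -0.0]]
ft_force: [-0.4, -0.1, -3.3]
grip_width: 0.261
```

Run:
```python
from h import *
go([(*dockpt(22),101)])
c=cam('side');cv2.imwrite('pics/d5.png',cv2.resize(c['img'][110:325,190:340],None,fx=2.7,fy=2.7))
c=cam('scene');cv2.imwrite('pics/s5.png',cv2.resize(c['img'][110:310,100:310],None,fx=2.8,fy=2.8))
```

```text
t 10.9 at [560.4 -84.8 101.9] dock [  0.3 189.6] f [-0.4 -0.1 -3.3] w 0.261 q [-0.26, 0.62, 0.45, 1.88, -0.39, 0.73, 0.31]
[ 544.4 -251.6  101. ] -> [0.0014, 0.0001, 0.2792]
```

View pics/d5.png

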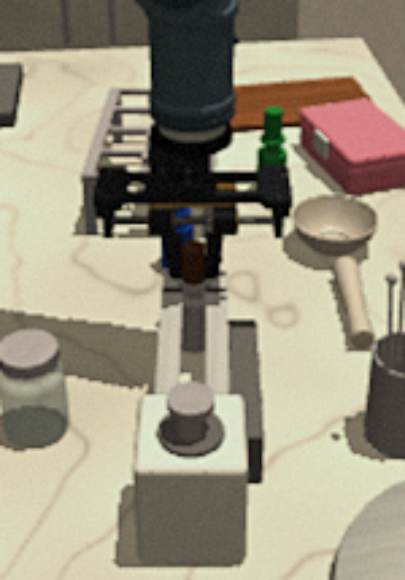

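View pics/s5.png

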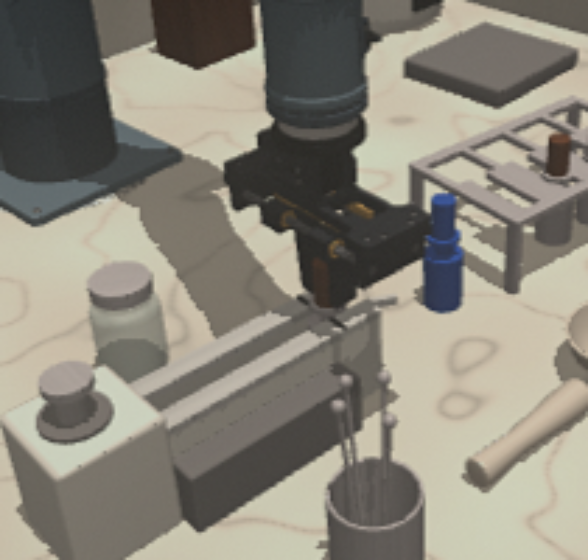

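Call:
send_rows(xyz=[[0,0,0.02],[0,0,0.02],[0,0,0.02],[0,0,0.02],[0,0,0.02],[0,0,0.02],[0,0,0.02],[0,0,0.02],[0,0,0.02],[0,0,0.02],[0,0,0.02],[0,0,0.02],[0,0,0.02],[0,0,0.017],[0,0,0],[0,0,0]], twist=[0,0,0,0,0,0,0,0,0,0,0,0,0,0,0,0], fingers=[1,1,1,1,1,1,1,1,1,1,1,1,1,1,1,1])

```text
t: 12.6
eef_pos: [544.5, -250.1, 101.8]
tool_rot: [[-0.0, 0.995, -0.096], [0.0, -0.096, -0.995], [-1.0, -0.0, -0.0]]
ft_force: [-0.4, -0.3, -2.0]
grip_width: 0.262
```

Call:
send_rows(xyz=[[0.003,0,0],[0.002,0,0],[0,0,0],[0,0,0],[0,0,0],[0,0,0],[0,0,0]], twist=[0,0,0,0,0,0,0], fingers=[1,1,1,0.3,0.3,0.3,0.3])

```text
t: 13.3
eef_pos: [544.8, -250.3, 99.2]
tool_rot: [[0.001, 0.995, -0.096], [-0.0, -0.096, -0.995], [-1.0, 0.001, 0.0]]
ft_force: [-0.3, -0.3, -0.5]
grip_width: 0.6
```

Run:
```python
from h import *
p=(579.3,240.9)
go([(*dockpt(26),242),(*p,242),(*p,98)])
```

```text
t 13.3 at [ 544.8 -250.3   99.2] dock [ 0.3 23.3] f [-0.3 -0.3 -0.5] w 0.6 q [0.04, 0.67, 0.44, 1.79, -0.39, 0.77, 0.59]
[ 544.7 -247.6  242. ] -> [-0.2381, -0.0003, -0.0045]
[579.3 240.9 242. ] -> [-0.0001, -0.0205, -0.816]
[579.3 240.9  98. ] -> [0.24, -0.0001, -0.0]
```

Call:
send_rows(xyz=[[-0.04,0,0],[-0.04,0,0],[-0.04,0,0],[-0.04,0,0],[-0.04,0,0],[-0.04,0,0],[0,-0.002,-0.0745],[0,-0.002,-0.0745],[0,-0.002,-0.0745],[0,-0.002,-0.0745],[0,-0.002,-0.0745],[0,-0.002,-0.0745],[0,-0.002,-0.0745],[0,-0.002,-0.0745],[0,-0.002,-0.0745],[0,-0.002,-0.0745],[0,-0.002,-0.0745],[0,0,0],[0,0,0]], twist=[0,0,0,0,0,0,0,0,0,0,0,0,0,0,0,0,0,0,0], fingers=[0.3,0.3,0.2,0,0,0,0,0,0,0,0,0,0,0,0,0,0,0,0])

```text
t: 15.2
eef_pos: [578.1, 241.4, 242.7]
tool_rot: [[-0.0, 0.996, -0.093], [-0.0, -0.093, -0.996], [-1.0, -0.0, 0.0]]
ft_force: [0.3, 0.1, -0.6]
grip_width: 1.004
```

Run:
```python
from h import *
p=(579.3,240.9)
go([(*p,98)])
c=cam('scene');cv2.imwrite('pics/s6.png',cv2.resize(c['img'][100:310,95:365],None,fx=2.8,fy=2.8))
cam('wrist','w6.png')
```

```text
t 15.2 at [578.1 241.4 242.7] dock [-12.8 516. ] f [ 0.3  0.1 -0.6] w 1.004 q [-0.77, 0.52, 0.43, 1.62, -0.24, 1.06, -0.36]
[579.3 240.9  98. ] -> [0.2411, 0.0022, 0.0006]
```

View pics/s6.png

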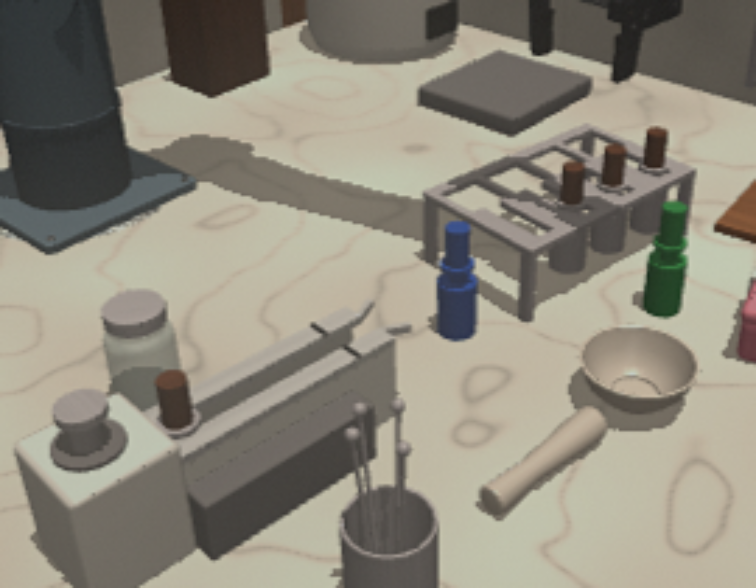

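View pics/w6.png

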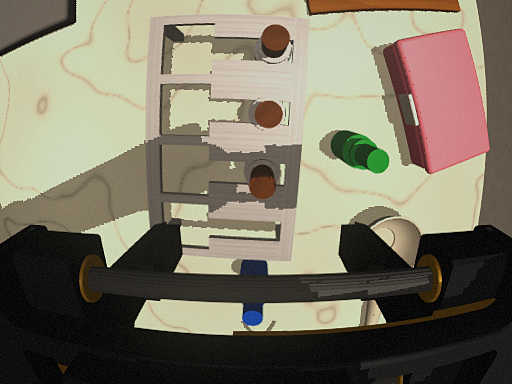

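Call:
send_rows(xyz=[[0.04,0.001,0],[0.04,0.001,0.0005],[0.04,0,0],[0.04,0,0],[0.04,0,0],[0.041,0,0],[0,0,0],[0,0,0],[0,0,0],[0,0,0],[0,0,0],[0,0,0],[0,0,0],[0,0,0],[0,0,0],[-0.0025,0,0],[-0.0025,0,0]], twist=[0,0,0,0,0,0,0,0,0,0,0,0,0,0,0,0,0], fingers=[0,0,0,0,0,0,0,1,1,1,1,1,1,1,1,1,1])

```text
t: 17.0
eef_pos: [579.1, 239.9, 101.0]
tool_rot: [[-0.001, 0.995, -0.095], [-0.0, -0.095, -0.995], [-1.0, -0.001, 0.001]]
ft_force: [0.6, 1.1, -3.2]
grip_width: 0.259
```

Run:
```python
from h import *
w=rackpt(-32,-32)
go([(*w,101),(*w,242),(*dockpt(274),242),(*dockpt(274),101),(*dockpt(66),101)])
```

```text
t 17.0 at [579.1 239.9 101. ] dock [-11.6 514.6] f [ 0.6  1.1 -3.2] w 0.259 q [-0.72, 0.69, 0.37, 1.71, -0.33, 0.8, -0.3]
[505.6 252.4 101. ] -> [0.0002, -0.124, -0.0089]
[505.6 252.4 242. ] -> [-0.235, -0.0002, 0.0001]
[568.1  -0.7 242. ] -> [0.0001, 0.1439, 0.4099]
[568.1  -0.7 101. ] -> [0.235, 0.0002, -0.0001]
[ 548.5 -207.8  101. ] -> [0.0002, 0.0005, 0.3467]
```

Slide 8×(−0.0155, −0.0011), lift 5×−0.047.

Call:
send_rows(xyz=[[0,-0.0155,-0.0011],[0,-0.0155,-0.0011],[0,-0.0155,-0.0011],[0,-0.0155,-0.0011],[0,-0.0155,-0.0011],[0,-0.0155,-0.0011],[0,-0.0155,-0.0011],[0,-0.0155,-0.0011],[0,0,0],[0,0,0],[-0.047,0,0],[-0.047,0,0],[-0.047,0,0],[-0.047,0,0],[-0.047,0,0]], twist=[0,0,0,0,0,0,0,0,0,0,0,0,0,0,0], fingers=[1,1,1,1,1,1,1,1,1,1,1,1,1,1,1])

```text
t: 18.5
eef_pos: [506.5, 252.0, 243.6]
tool_rot: [[0.001, 0.995, -0.096], [-0.0, -0.096, -0.995], [-1.0, 0.001, 0.0]]
ft_force: [-0.1, 1.1, -2.1]
grip_width: 0.261
```

Call:
send_rows(xyz=[[0,0.018,0.0513],[0,0.018,0.0513],[0,0.018,0.0513],[0,0.018,0.0513],[0,0.018,0.0513],[0,0.018,0.0513],[0,0.018,0.0513],[0,0.018,0.0513],[0,0,0],[0,0,0],[0,0,0]], twist=[0,0,0,0,0,0,0,0,0,0,0], fingers=[1,1,1,1,1,1,1,1,1,1,1])

```text
t: 19.6
eef_pos: [568.5, 0.1, 242.2]
tool_rot: [[-0.0, 0.996, -0.095], [0.001, -0.095, -0.996], [-1.0, -0.0, -0.001]]
ft_force: [-0.1, 0.1, -3.4]
grip_width: 0.264
```

Run:
```python
from h import *
go([(*dockpt(274),242),(*dockpt(274),101),(*dockpt(66),101)])
c=cam('scene');cv2.imwrite('pics/s7.png',cv2.resize(c['img'][60:310,95:365],None,fx=2.3,fy=2.3))
```

```text
t 19.6 at [5.685e+02 1.000e-01 2.422e+02] dock [  0.3 274.8] f [-0.1  0.1 -3.4] w 0.264 q [-0.47, 0.43, 0.52, 1.78, -0.25, 1.0, 0.05]
[568.1  -0.7 242. ] -> [0.0003, -0.0005, 0.0013]
[568.1  -0.7 101. ] -> [0.235, 0.0001, 0.0001]
[ 548.5 -207.8  101. ] -> [-0.0002, 0.0002, 0.3467]
```

View pics/s7.png

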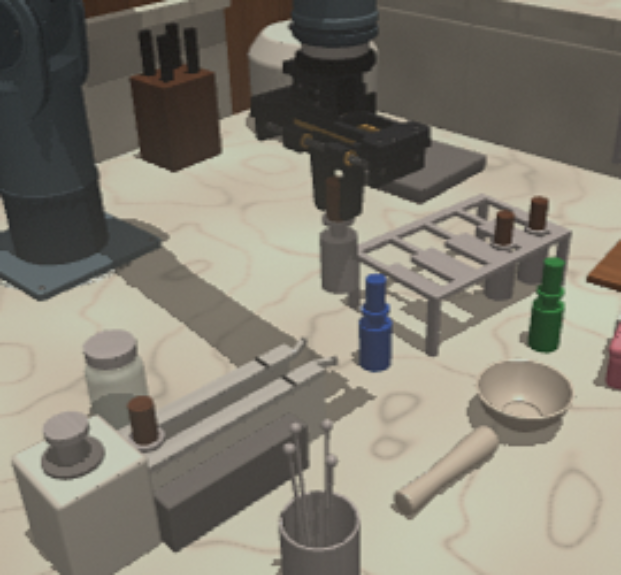

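Call:
send_rows(xyz=[[0.039,0,0],[0.039,0,0],[0.039,0,0],[0.039,0,0],[0.039,0,0],[0.04,0,0],[0,0,0],[0,0,0.02],[0,0,0.02],[0,0,0.02],[0,0,0.02],[0,0,0.02],[0,0,0.02],[0,0,0.02],[0,0,0],[0,0,0]], twist=[0,0,0,0,0,0,0,0,0,0,0,0,0,0,0,0], fingers=[1,1,1,1,1,1,1,1,1,1,1,1,1,1,1,1])

```text
t: 21.25
eef_pos: [560.4, -84.6, 101.3]
tool_rot: [[-0.0, 0.995, -0.096], [0.0, -0.096, -0.995], [-1.0, -0.0, -0.0]]
ft_force: [0.5, -0.1, -2.3]
grip_width: 0.265
```

Call:
send_rows(xyz=[[0,0,0.02],[0,0,0.02],[0,0,0.02],[0,0,0.02],[0,0,0.02],[0,0,0.02],[0,0,0.02],[0,0,0.02],[0,0,0.02],[0,0,0.02],[0,0,0.006],[0,0,0],[0,0,0]], twist=[0,0,0,0,0,0,0,0,0,0,0,0,0], fingers=[1,1,1,1,1,1,1,1,1,1,1,1,1])

```text
t: 22.55
eef_pos: [548.8, -206.9, 101.2]
tool_rot: [[-0.0, 0.995, -0.095], [0.001, -0.095, -0.995], [-1.0, -0.0, -0.001]]
ft_force: [-0.5, -0.3, -1.9]
grip_width: 0.265
```

Call:
send_rows(xyz=[[0.003,0,0],[0.002,0,0],[0,0,0],[0,0,0],[0,0,0],[0,0,0],[0,0,0]], twist=[0,0,0,0,0,0,0], fingers=[1,1,1,0.3,0.3,0.3,0.3])

```text
t: 23.25
eef_pos: [548.7, -207.8, 98.4]
tool_rot: [[0.0, 0.995, -0.096], [-0.0, -0.096, -0.995], [-1.0, 0.0, 0.0]]
ft_force: [-0.6, -0.9, -1.0]
grip_width: 0.602
```

Run:
```python
from h import *
p=(591,303.3)
o=r.get_obs()['eef_pos']
go([(*o[:2],242),(*p,242),(*p,98)])
```

```text
t 23.25 at [ 548.7 -207.8   98.4] dock [ 0.2 66.1] f [-0.6 -0.9 -1. ] w 0.602 q [-0.02, 0.65, 0.42, 1.83, -0.37, 0.74, 0.5]
[ 548.7 -207.8  242. ] -> [-0.2394, 0.0, 0.0001]
[591.  303.3 242. ] -> [-0.0002, -0.0112, -0.8546]
[591.  303.3  98. ] -> [0.24, -0.0, -0.0001]
```

Call:
send_rows(xyz=[[-0.04,0,0],[-0.04,0,0],[-0.04,0,0],[-0.04,0,0],[-0.04,0,0],[-0.04,0,0],[0,-0.001,-0.078],[0,-0.001,-0.078],[0,-0.001,-0.078],[0,-0.001,-0.078],[0,-0.001,-0.078],[0,-0.001,-0.078],[0,-0.001,-0.078],[0,-0.001,-0.078],[0,-0.001,-0.078],[0,-0.001,-0.078],[0,-0.001,-0.075],[0,0,0],[0,0,0]], twist=[0,0,0,0,0,0,0,0,0,0,0,0,0,0,0,0,0,0,0], fingers=[0.3,0.3,0.2,0,0,0,0,0,0,0,0,0,0,0,0,0,0,0,0])

```text
t: 25.15
eef_pos: [590.7, 304.6, 241.8]
tool_rot: [[-0.0, 0.996, -0.093], [-0.001, -0.093, -0.996], [-1.0, -0.0, 0.001]]
ft_force: [-0.5, -0.8, -0.3]
grip_width: 0.999
```

Run:
```python
from h import *
p=(591,303.3)
go([(*p,98)])
c=cam('scene');cv2.imwrite('pics/s8.png',cv2.resize(c['img'][100:310,95:365],None,fx=2.8,fy=2.8))
c=cam('wrist','w8.png');P=fcloud(c);ok=c['range_z']>0
m=ok&(P[...,2]>127)&(P[...,2]<140)&(P[...,0]>460)&(P[...,0]<640)&(P[...,1]>120)&(P[...,1]<420)
n,l,s,ce=cv2.connectedComponentsWithStats(m.astype(np.uint8))
for i in range(1,n):
    if s[i,4]>60: print(s[i,4],cv2.minEnclosingCircle(P[l==i][:,:2].astype(np.float32)))
```

```text
t 25.15 at [590.7 304.6 241.8] dock [ -6.2 580.1] f [-0.5 -0.8 -0.3] w 0.999 q [-0.81, 0.58, 0.4, 1.51, -0.24, 1.1, -0.45]
[591.  303.3  98. ] -> [0.2397, 0.0008, 0.002]
599 ((603.9072875976562, 369.8670654296875), 11.92781925201416)
590 ((591.8128051757812, 303.1937255859375), 12.229493141174316)
```

View pics/s8.png

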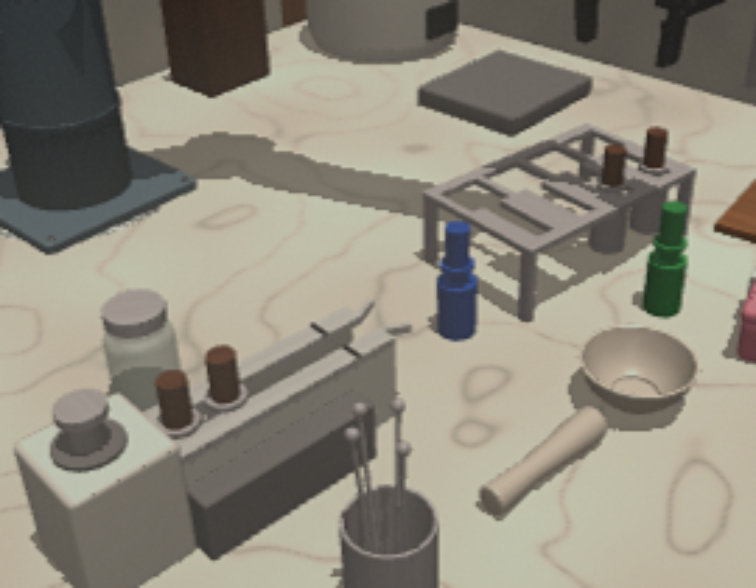

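Call:
send_rows(xyz=[[0.04,0.001,0.001],[0.04,0.001,0.001],[0.04,0,0],[0.04,0,0],[0.04,0,0],[0.04,0,0],[0,0,0],[0,0,0],[0,0,0],[0,0,0],[0,0,0],[0,0,0],[0,0,0],[0,0,0],[0,0,0],[-0.0025,0,0],[-0.0025,0,0]], twist=[0,0,0,0,0,0,0,0,0,0,0,0,0,0,0,0,0], fingers=[0,0,0,0,0,0,0,1,1,1,1,1,1,1,1,1,1])

```text
t: 26.95
eef_pos: [591.8, 302.2, 101.0]
tool_rot: [[-0.001, 0.995, -0.096], [-0.0, -0.096, -0.995], [-1.0, -0.001, 0.001]]
ft_force: [0.2, -0.1, -2.6]
grip_width: 0.258
```

Run:
```python
from h import *
w=rackpt(-32,32)
go([(*w,101),(*w,242),(*dockpt(274),242),(*dockpt(274),101),(*dockpt(107),101)])
```

```text
t 26.95 at [591.8 302.2 101. ] dock [ -4.9 577.8] f [ 0.2 -0.1 -2.6] w 0.258 q [-0.77, 0.74, 0.34, 1.6, -0.31, 0.85, -0.4]
[515.2 315.6 101. ] -> [0.0001, -0.1292, -0.01]
[515.2 315.6 242. ] -> [-0.235, -0.0002, 0.0001]
[568.1  -0.7 242. ] -> [0.0002, 0.1381, 0.5164]
[568.1  -0.7 101. ] -> [0.235, 0.0002, -0.0001]
[ 552.4 -167.   101. ] -> [0.0002, 0.0004, 0.2783]
```

Call:
send_rows(xyz=[[0,-0.0161,-0.0012],[0,-0.0161,-0.0012],[0,-0.0161,-0.0012],[0,-0.0161,-0.0012],[0,-0.0161,-0.0012],[0,-0.0161,-0.0012],[0,-0.0161,-0.0012],[0,-0.0161,-0.0012],[0,0,0],[0,0,0],[-0.047,0,0],[-0.047,0,0],[-0.047,0,0],[-0.047,0,0],[-0.047,0,0]], twist=[0,0,0,0,0,0,0,0,0,0,0,0,0,0,0], fingers=[1,1,1,1,1,1,1,1,1,1,1,1,1,1,1])

```text
t: 28.45
eef_pos: [516.4, 315.0, 243.6]
tool_rot: [[0.001, 0.995, -0.097], [-0.0, -0.097, -0.995], [-1.0, 0.001, 0.0]]
ft_force: [0.4, 0.4, -3.4]
grip_width: 0.26
```

Call:
send_rows(xyz=[[0,0.0138,0.0516],[0,0.0138,0.0516],[0,0.0138,0.0516],[0,0.0138,0.0516],[0,0.0138,0.0516],[0,0.0138,0.0516],[0,0.0138,0.0516],[0,0.0138,0.0516],[0,0.0138,0.0516],[0,0.0138,0.0516],[0,0,0],[0,0,0],[0,0,0]], twist=[0,0,0,0,0,0,0,0,0,0,0,0,0], fingers=[1,1,1,1,1,1,1,1,1,1,1,1,1])

```text
t: 29.75
eef_pos: [568.7, 0.4, 242.2]
tool_rot: [[-0.0, 0.996, -0.095], [0.001, -0.095, -0.996], [-1.0, -0.0, -0.001]]
ft_force: [-0.2, 0.1, -2.6]
grip_width: 0.261
```

Run:
```python
from h import *
go([(*dockpt(274),242),(*dockpt(274),101),(*dockpt(108),101)])
c=cam('scene');cv2.imwrite('pics/s9.png',cv2.resize(c['img'][60:310,95:365],None,fx=2.3,fy=2.3))
```

```text
t 29.75 at [5.687e+02 4.000e-01 2.422e+02] dock [  0.5 275.1] f [-0.2  0.1 -2.6] w 0.261 q [-0.45, 0.42, 0.49, 1.78, -0.23, 1.0, 0.04]
[568.1  -0.7 242. ] -> [0.0004, -0.0009, 0.0019]
[568.1  -0.7 101. ] -> [0.235, 0.0, 0.0001]
[ 552.5 -166.   101. ] -> [-0.0002, 0.0002, 0.2767]
```

View pics/s9.png

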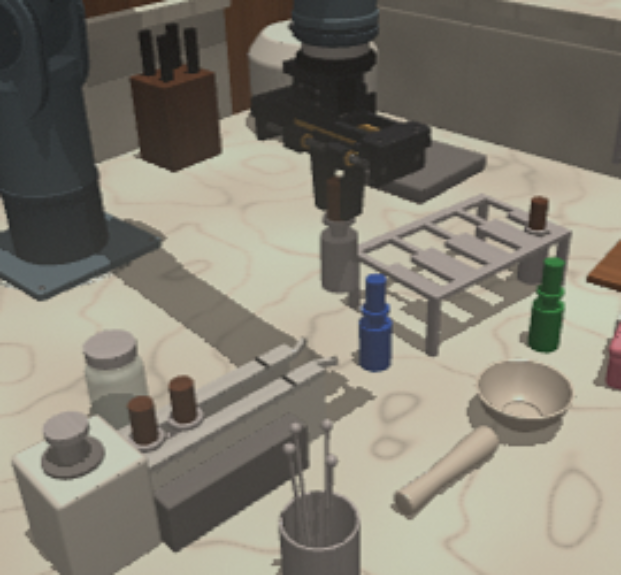

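Slide to y≈108: 0.278.

Call:
send_rows(xyz=[[0.039,0,0],[0.039,-0.001,0],[0.039,0,0],[0.039,0,0],[0.039,0,0],[0.04,0,0],[0,0,0],[0,0,0.02],[0,0,0.02],[0,0,0.02],[0,0,0.02],[0,0,0.02],[0,0,0.02],[0,0,0.02],[0,0,0],[0,0,0]], twist=[0,0,0,0,0,0,0,0,0,0,0,0,0,0,0,0], fingers=[1,1,1,1,1,1,1,1,1,1,1,1,1,1,1,1])

```text
t: 31.4
eef_pos: [560.0, -84.2, 101.2]
tool_rot: [[-0.0, 0.995, -0.096], [0.0, -0.096, -0.995], [-1.0, -0.0, -0.0]]
ft_force: [-0.3, 0.3, -2.4]
grip_width: 0.261
```

Call:
send_rows(xyz=[[0,0,0.02],[0,0,0.02],[0,0,0.02],[0,0,0.02],[0,0,0.02],[0,0,0.02],[0,0,0.018],[0,0,0],[0,0,0],[0.003,0,0],[0.002,0,0],[0,0,0],[0,0,0],[0,0,0],[0,0,0],[0,0,0]], twist=[0,0,0,0,0,0,0,0,0,0,0,0,0,0,0,0], fingers=[1,1,1,1,1,1,1,1,1,1,1,1,0.3,0.3,0.3,0.3])

```text
t: 33.0
eef_pos: [552.2, -166.7, 98.4]
tool_rot: [[0.0, 0.995, -0.096], [-0.0, -0.096, -0.995], [-1.0, 0.0, 0.0]]
ft_force: [0.0, 0.3, -0.1]
grip_width: 0.602
```

Run:
```python
from h import *
p=(601,368.5)
o=r.get_obs()['eef_pos']
go([(*o[:2],242),(*p,242),(*p,98)])
```

```text
t 33.0 at [ 552.2 -166.7   98.4] dock [ -0.2 107.3] f [ 0.   0.3 -0.1] w 0.602 q [-0.08, 0.63, 0.4, 1.85, -0.35, 0.73, 0.42]
[ 552.2 -166.7  242. ] -> [-0.2393, 0.0001, 0.0]
[601.  368.5 242. ] -> [-0.0001, -0.0043, -0.8957]
[601.  368.5  98. ] -> [0.24, -0.0001, -0.0]
```

Call:
send_rows(xyz=[[-0.04,0,0],[-0.04,0,0],[-0.04,0,0],[-0.04,0,0],[-0.04,0,0],[-0.04,0,0],[0,-0.0004,-0.0746],[0,-0.0004,-0.0746],[0,-0.0004,-0.0746],[0,-0.0004,-0.0746],[0,-0.0004,-0.0746],[0,-0.0004,-0.0746],[0,-0.0004,-0.0746],[0,-0.0004,-0.0746],[0,-0.0004,-0.0746],[0,-0.0004,-0.0746],[0,-0.0004,-0.0746],[0,-0.0004,-0.0746],[0,0,0],[0,0,0]], twist=[0,0,0,0,0,0,0,0,0,0,0,0,0,0,0,0,0,0,0,0], fingers=[0.3,0.3,0.2,0,0,0,0,0,0,0,0,0,0,0,0,0,0,0,0,0])

```text
t: 35.0
eef_pos: [600.0, 369.3, 241.6]
tool_rot: [[-0.0, 0.996, -0.093], [-0.001, -0.093, -0.996], [-1.0, -0.0, 0.001]]
ft_force: [-0.0, -0.7, 0.3]
grip_width: 1.002
```

Run:
```python
from h import *
c=cam('scene');cv2.imwrite('pics/s10.png',cv2.resize(c['img'][100:310,95:365],None,fx=2.8,fy=2.8))
c=cam('wrist','w10.png');P=fcloud(c);ok=c['range_z']>0
m=ok&(P[...,2]>127)&(P[...,2]<140)&(P[...,0]>460)&(P[...,0]<640)&(P[...,1]>120)&(P[...,1]<420)
n,l,s,ce=cv2.connectedComponentsWithStats(m.astype(np.uint8))
for i in range(1,n):
    if s[i,4]>60: print(s[i,4],cv2.minEnclosingCircle(P[l==i][:,:2].astype(np.float32)))
go([(601,368.5,98)])
```

```text
588 ((603.8824462890625, 369.66009521484375), 12.241317749023438)
t 35.1 at [601.  366.5 242.3] dock [ -1.7 642.7] f [-0.3 -0.6  0.6] w 1.003 q [-0.84, 0.65, 0.38, 1.39, -0.25, 1.15, -0.53]
[601.  368.5  98. ] -> [0.2405, -0.0004, -0.0037]
```

View pics/s10.png

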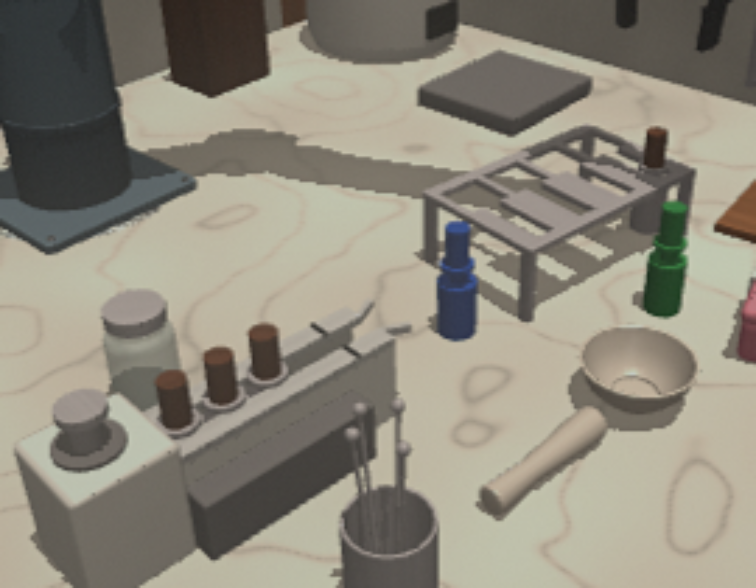

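View pics/w10.png

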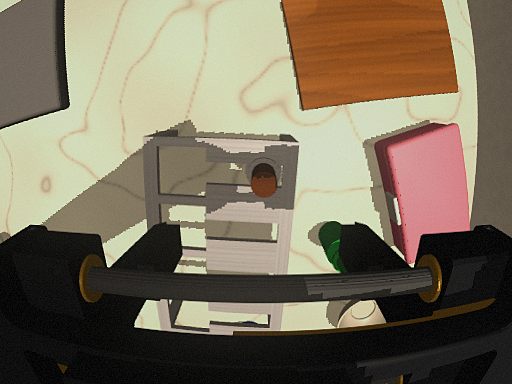

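Call:
send_rows(xyz=[[0.04,0.003,-0.001],[0.04,0.002,-0.001],[0.04,0,0],[0.04,0,0],[0.04,0,0],[0.04,0,0],[0,0,0],[0,0,0],[0,0,0],[0,0,0],[0,0,0],[0,0,0],[0,0,0],[0,0,0],[0,0,0],[-0.0025,0,0],[-0.0025,0,0]], twist=[0,0,0,0,0,0,0,0,0,0,0,0,0,0,0,0,0], fingers=[0,0,0,0,0,0,0,1,1,1,1,1,1,1,1,1,1])

```text
t: 36.8
eef_pos: [603.3, 369.1, 101.0]
tool_rot: [[-0.001, 0.995, -0.096], [-0.0, -0.096, -0.995], [-1.0, -0.001, 0.001]]
ft_force: [-0.4, -0.7, -2.4]
grip_width: 0.262
```

Run:
```python
from h import *
w=rackpt(-32,96)
go([(*w,101),(*w,242),(*dockpt(274),242),(*dockpt(274),101),(*dockpt(148),101)])
```

```text
t 36.8 at [603.3 369.1 101. ] dock [3.000e-01 6.455e+02] f [-0.4 -0.7 -2.4] w 0.262 q [-0.82, 0.81, 0.33, 1.47, -0.3, 0.91, -0.5]
[524.8 378.9 101. ] -> [0.0001, -0.1318, -0.0038]
[524.8 378.9 242. ] -> [-0.235, -0.0002, 0.0001]
[568.1  -0.7 242. ] -> [0.0003, 0.1322, 0.6229]
[568.1  -0.7 101. ] -> [0.235, 0.0002, -0.0001]
[ 556.2 -126.2  101. ] -> [0.0001, 0.0003, 0.21]
```

Call:
send_rows(xyz=[[0,-0.0165,-0.0007],[0,-0.0165,-0.0007],[0,-0.0165,-0.0007],[0,-0.0165,-0.0007],[0,-0.0165,-0.0007],[0,-0.0165,-0.0007],[0,-0.0165,-0.0007],[0,-0.0165,-0.0007],[0,0,0],[0,0,0],[-0.047,0,0],[-0.047,0,0],[-0.047,0,0],[-0.047,0,0],[-0.047,0,0]], twist=[0,0,0,0,0,0,0,0,0,0,0,0,0,0,0], fingers=[1,1,1,1,1,1,1,1,1,1,1,1,1,1,1])

```text
t: 38.3
eef_pos: [525.8, 379.6, 243.6]
tool_rot: [[0.001, 0.995, -0.097], [-0.0, -0.097, -0.995], [-1.0, 0.001, 0.0]]
ft_force: [0.2, 0.5, -2.3]
grip_width: 0.258
```

Call:
send_rows(xyz=[[0,0.0132,0.0623],[0,0.0132,0.0623],[0,0.0132,0.0623],[0,0.0132,0.0623],[0,0.0132,0.0623],[0,0.0132,0.0623],[0,0.0132,0.0623],[0,0.0132,0.0623],[0,0.0132,0.0623],[0,0.0132,0.0623],[0,0,0],[0,0,0],[0,0,0]], twist=[0,0,0,0,0,0,0,0,0,0,0,0,0], fingers=[1,1,1,1,1,1,1,1,1,1,1,1,1])

```text
t: 39.6
eef_pos: [568.4, 1.5, 242.3]
tool_rot: [[0.0, 0.996, -0.095], [0.001, -0.095, -0.996], [-1.0, 0.0, -0.001]]
ft_force: [0.4, 0.3, -2.2]
grip_width: 0.264
```

Run:
```python
from h import *
go([(*dockpt(274),242),(*dockpt(274),101),(*dockpt(149),101)])
c=cam('scene');cv2.imwrite('pics/s11.png',cv2.resize(c['img'][60:310,95:365],None,fx=2.3,fy=2.3))
```

```text
t 39.6 at [568.4   1.5 242.3] dock [1.000e-01 2.762e+02] f [ 0.4  0.3 -2.2] w 0.264 q [-0.44, 0.42, 0.48, 1.78, -0.22, 1.0, 0.03]
[568.1  -0.7 242. ] -> [0.0005, -0.0002, 0.0036]
[568.1  -0.7 101. ] -> [0.235, -0.0, 0.0001]
[ 556.3 -125.2  101. ] -> [-0.0001, 0.0001, 0.2083]
```

View pics/s11.png

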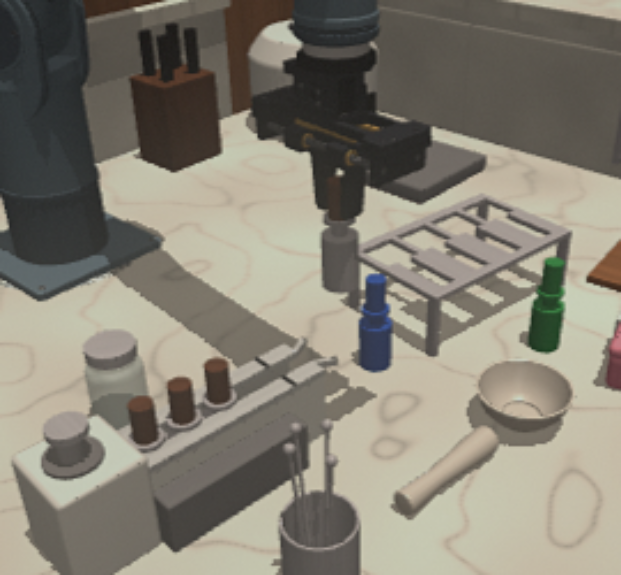

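Call:
send_rows(xyz=[[0.039,0,0],[0.039,0,0],[0.039,0,0],[0.039,0,0],[0.039,0,0],[0.04,0,0],[0,0,0],[0,0,0.02],[0,0,0.02],[0,0,0.02],[0,0,0.02],[0,0,0.02],[0,0,0.02],[0,0,0.02],[0,0,0],[0,0,0]], twist=[0,0,0,0,0,0,0,0,0,0,0,0,0,0,0,0], fingers=[1,1,1,1,1,1,1,1,1,1,1,1,1,1,1,1])

```text
t: 41.25
eef_pos: [560.2, -83.1, 101.3]
tool_rot: [[-0.0, 0.995, -0.096], [0.0, -0.096, -0.995], [-1.0, -0.0, -0.0]]
ft_force: [-0.3, 1.3, -2.1]
grip_width: 0.264
```

Call:
send_rows(xyz=[[0,0,0.02],[0,0,0.02],[0,0,0.02],[0,0,0.014],[0,0,0],[0,0,0],[0.003,0,0],[0.002,0,0],[0,0,0]], twist=[0,0,0,0,0,0,0,0,0], fingers=[1,1,1,1,1,1,1,1,1])

```text
t: 42.15
eef_pos: [556.1, -126.7, 98.4]
tool_rot: [[-0.0, 0.995, -0.095], [0.0, -0.095, -0.995], [-1.0, -0.0, -0.0]]
ft_force: [-0.9, 0.5, -0.6]
grip_width: 0.26
```

Call:
send_rows(xyz=[[0,0,0],[0,0,0],[0,0,0],[0,0,0],[-0.04,0,0],[-0.04,0,0],[-0.04,0,0],[-0.04,0,0],[-0.04,0,0],[-0.04,0,0],[0,0,0]], twist=[0,0,0,0,0,0,0,0,0,0,0], fingers=[0.3,0.3,0.3,0.3,0.3,0.3,0.3,0.3,0.3,0.3,0.3])

```text
t: 43.25
eef_pos: [557.8, -128.0, 245.5]
tool_rot: [[0.006, 0.995, -0.096], [-0.001, -0.096, -0.995], [-1.0, 0.006, 0.0]]
ft_force: [-0.2, 0.1, 0.6]
grip_width: 0.698
```

Run:
```python
from h import *
p=dockpt(-50)
go([(*p,242),(*p,152)])
c=cam('wrist','w12.png');P=fcloud(c);ok=c['range_z']>0
m=ok&(P[...,2]>127)&(P[...,2]<140)&(P[...,0]>500)&(P[...,0]<610)&(P[...,1]>-290)&(P[...,1]<-60)
n,l,s,ce=cv2.connectedComponentsWithStats(m.astype(np.uint8))
for i in range(1,n):
    if s[i,4]>40: q=cv2.minEnclosingCircle(P[l==i][:,:2].astype(np.float32)); print(s[i,4],q,toD(q[0]))
c=cam('scene');cv2.imwrite('pics/s12.png',cv2.resize(c['img'][100:310,95:365],None,fx=2.8,fy=2.8))
```

```text
t 43.25 at [ 557.8 -128.   245.5] dock [  1.8 146.4] f [-0.2  0.1  0.6] w 0.698 q [-0.21, 0.42, 0.48, 1.77, -0.23, 1.0, 0.25]
[ 537.6 -323.3  242. ] -> [0.0058, -0.0024, 0.3273]
[ 537.6 -323.3  152. ] -> [0.15, -0.0009, -0.0]
574 ((556.1168823242188, -126.06039428710938), 12.18954849243164) [-1.03234895e-01  1.48089658e+02]
509 ((551.6559448242188, -168.46823120117188), 12.196457862854004) [ -0.5582076  105.44908783]
435 ((548.4385375976562, -207.78599548339844), 12.338967323303223) [-6.55883923e-02  6.60018854e+01]
58 ((543.377197265625, -256.6516418457031), 9.654339790344238) [-0.51128807 16.87548192]
```

View pics/s12.png

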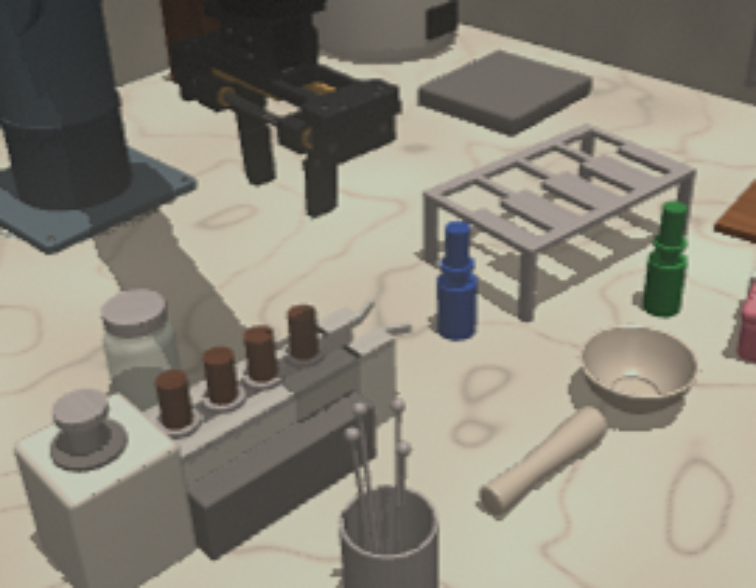

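View pics/w12.png

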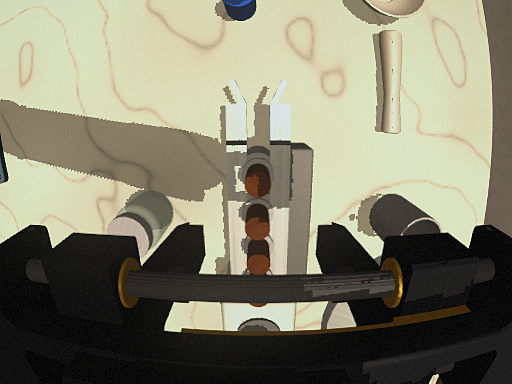

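Call:
send_rows(xyz=[[0,-0.002,0.0467],[0,0,0.0467],[0,0,0.0467],[0,0,0.0467],[0,0,0.0467],[0,0,0.0467],[0,0,0.0467],[0,0,0],[0,0,0],[0,0,0]], twist=[0,0,0,0,0,0,0,0,0,0], fingers=[1,1,1,1,1,1,1,1,1,1])

```text
t: 44.35
eef_pos: [536.3, -320.7, 241.4]
tool_rot: [[-0.001, 0.996, -0.094], [0.002, -0.094, -0.996], [-1.0, -0.001, -0.001]]
ft_force: [0.3, 0.8, 0.4]
grip_width: 0.004
```

Run:
```python
from h import *
p=(538,-323)
go([(*p,156),(*p,129.5)])
```

```text
t 44.35 at [ 536.3 -320.7  241.4] dock [ -1.6 -47.5] f [0.3 0.8 0.4] w 0.004 q [0.12, 0.53, 0.5, 1.63, -0.28, 1.06, 0.6]
[ 538. -323.  156.] -> [0.1423, 0.0034, 0.0038]
[ 538.  -323.   129.5] -> [0.0442, 0.0001, 0.0001]
```

Call:
send_rows(xyz=[[0.036,0.002,0.002],[0.036,0.001,0.001],[0.036,0,0],[0.034,0,0],[0.01,0,0],[0.01,0,0],[0.01,0,0],[0.008,0,0],[0.004,0,0],[0,0,0],[0,0,0],[0,0,0]], twist=[0,0,0,0,0,0,0,0,0,0,0,0], fingers=[1,1,1,1,1,1,1,1,1,1,1,1])

```text
t: 45.55
eef_pos: [538.1, -323.1, 133.3]
tool_rot: [[0.001, 0.996, -0.095], [0.002, -0.095, -0.996], [-1.0, 0.0, -0.002]]
ft_force: [-3.5, 5.4, 8.5]
grip_width: 0.008
```

Run:
```python
from h import *
go([])
c=cam('scene');cv2.imwrite('pics/s13.png',cv2.resize(c['img'][180:310,95:265],None,fx=4,fy=4))
```

```text
t 45.55 at [ 538.1 -323.1  133.3] dock [  0.5 -49.8] f [-3.5  5.4  8.5] w 0.008 q [0.16, 0.66, 0.44, 1.7, -0.35, 0.86, 0.66]
```

View pics/s13.png

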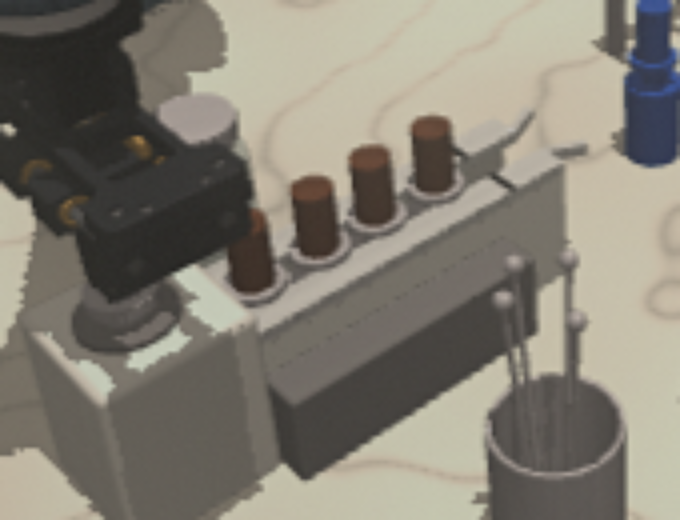

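Call:
send_rows(xyz=[[0.004,0,0],[0.004,0,0],[0.003,0,0],[0,0,0],[0,0,0],[0,0,0]], twist=[0,0,0,0,0,0], fingers=[1,1,1,1,1,1])

```text
t: 46.2
eef_pos: [538.4, -323.4, 130.2]
tool_rot: [[0.002, 0.995, -0.095], [0.003, -0.095, -0.995], [-1.0, 0.002, -0.003]]
ft_force: [-10.6, 10.8, 37.0]
grip_width: 0.007
```

Call:
send_rows(xyz=[[-0.01,0,0],[-0.02,0,0],[-0.03,0,0],[-0.04,0,0],[-0.04,0,0],[-0.04,0,0],[-0.04,0,0],[0,0,-0.06],[0,0,-0.06],[0,0,-0.06],[0,0,-0.06],[0,0,-0.06],[0,0,-0.06],[0,0,0],[0,0,0]], twist=[0,0,0,0,0,0,0,0,0,0,0,0,0,0,0], fingers=[1,1,1,1,1,1,1,1,1,1,1,1,1,1,1])

```text
t: 47.7
eef_pos: [558.8, -108.8, 258.0]
tool_rot: [[0.002, 0.996, -0.093], [-0.0, -0.093, -0.996], [-1.0, 0.002, 0.0]]
ft_force: [-0.6, -0.2, -0.1]
grip_width: 0.004
```

Run:
```python
from h import *
go([])
c=cam('wrist','w14.png');P=fcloud(c);ok=c['range_z']>0
m=ok&(P[...,2]>127)&(P[...,2]<140)&(P[...,0]>500)&(P[...,0]<610)&(P[...,1]>-290)&(P[...,1]<-60)
n,l,s,ce=cv2.connectedComponentsWithStats(m.astype(np.uint8))
for i in range(1,n):
    if s[i,4]>40: q=cv2.minEnclosingCircle(P[l==i][:,:2].astype(np.float32)); print(s[i,4],q,toD(q[0]),P[l==i][:,2].mean())
c=cam('scene');cv2.imwrite('pics/s14.png',cv2.resize(c['img'][100:340,95:365],None,fx=2.5,fy=2.5))
P=cloud(c)
q=P[235:270,108:142];q=q[(q[...,2]>125)&(q[...,2]<160)];print('plunger',np.median(q,0),q[:,2].max())
for n_,(u,v) in dict(bowl=(323,235),pest=(290,264),jar=(144,212)).items(): print(n_,pt(c,u,v))
```

```text
t 47.7 at [ 558.8 -108.8  258. ] dock [  1.  165.6] f [-0.6 -0.2 -0.1] w 0.004 q [-0.25, 0.4, 0.48, 1.76, -0.21, 1.03, 0.21]
508 ((556.2349853515625, -126.0470962524414), 12.116369247436523) [1.30984637e-02 1.48114000e+02] 133.45333235999382
121 ((543.7843017578125, -252.73533630371094), 11.399955749511719) [-0.47410756 20.81282354] 133.62260481899466
plunger [ 543.70007334 -325.09036176  148.81856158] 151.779838498883
bowl [742.35403081 123.20854327   5.67950879]
pest [749.31985271 -40.12005184  23.46421962]
jar [ 412.50832502 -190.3907085    99.8024463 ]
```

View pics/s14.png

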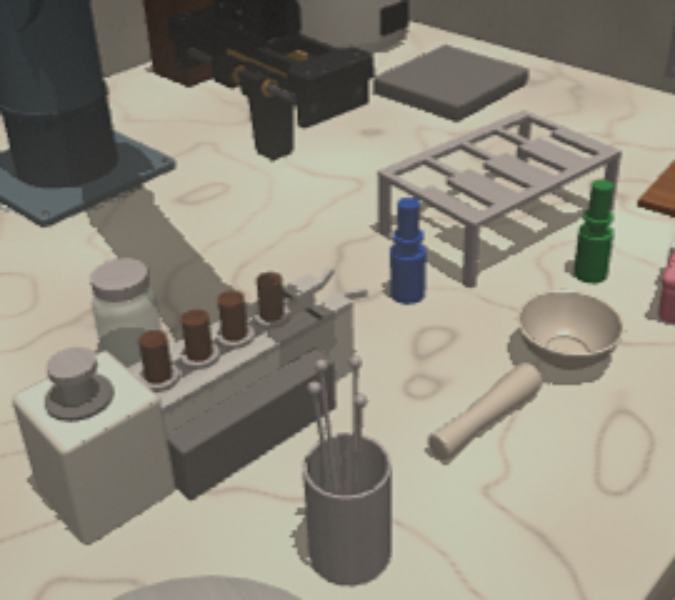

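```bash
python3 -c "
from rig import r
print(r.finish_job())"
```

```text
the job is handed in; nothing more can be done
None
```

All four seasoning canisters are off the rack and hanging upright in the sanitiser's track, past the black line. I then pushed the plunger fully down and it came back up. The job is handed in at about 48 s; no verdict came back.

- **Canisters:** before the plunger push, the axes measured about 17–23 mm (partly hidden), 66, 105 and 148 mm from the stop, all within 1 mm of the centre line. After the push, the first and last were measured again at 21 and 148 mm. The middle two were checked only by eye in the scene picture.
- **Plunger:** at the bottom the fingertips reached z = 130 mm with 37 N against the stop. Its top then read 149 mm, the same as at the start. The first push stopped short, at about 16 mm of travel, so I pushed further before letting go.
- **Other things:** the bowl, pestle and jar read within about 1 mm of their starting positions. I did not measure the skewer holder or the blue and green look-alikes again. They look unmoved in the last picture.
- **Disagreement:** the last canister on the rack read about 6 mm from where I first measured it, so I measured it again before gripping it.

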